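# Load the sampler tray in rack order

## Task

Move the four sample containers from the grey prep rack into the black sampler tray, keeping their order along the row: the one nearest the prep rack's steel knob goes into the hole nearest the tray's steel knob, the next one into the next hole, and so on to the far end. Keep them upright and set each one down on the floor of its hole rather than dropping it. Leave the beaker, the bottle and the pale box where they are.

Things in the scene. Friction and masses are not known exactly. Their poses are not given: they have to be found in the camera images.
- tall_mid (a point): The tall vial: tall straight amber vial, 28 mm diameter, 86 mm high, full-width white cap (top 16 mm); between 24 and 91 g. The point is on its axis, half-way up; z is its axis. At the start it stands upright in one of the four cups of the prep rack.
- slim_mid (a point): The slim vial: slim amber vial, 20 mm diameter, 76 mm high, white cap 19 mm across (top 12 mm); between 24 and 91 g. The point is on its axis, half-way up; z is its axis. At the start it stands upright in one of the four cups of the prep rack.
- necked_mid (a point): The necked vial: amber vial with a shoulder and narrow neck: body 28 mm diameter and 48 mm high, then a narrower neck and a white cap 18 mm across; 66 mm high in all; between 24 and 91 g. The point is on its axis, half-way up; z is its axis. At the start it stands upright in one of the four cups of the prep rack.
- jar_mid (a point): The jar: wide, squat amber jar, 34 mm diameter, 60 mm high, white lid 33 mm across (top 13 mm); between 24 and 91 g. The point is on its axis, half-way up; z is its axis. At the start it stands upright in one of the four cups of the prep rack.
- prep_rack: Prep rack, fixed: grey plastic strip 76 x 300 mm, 6 mm thick, with a row of four aluminium cups and a steel knob at one end. Cups centred at x = 0 and y = +87, +29, -29, -87 mm; knob (24 mm wide, top 30 mm up) at y = +132 mm, so y = +87 is the first place. Origin: centre of underside, z up. On either side, turned any way.
- cup_tall: Aluminium cup of the prep rack in which the tall vial stands at the start, fixed: 54 mm wide outside, 46 inside, 10 mm high, inner floor 9 mm above the bench; the four cups look alike. Origin: centre of its underside. It shows where in the row the tall vial came from.
- cup_slim: Aluminium cup of the prep rack in which the slim vial stands at the start, fixed: 54 mm wide outside, 46 inside, 10 mm high, inner floor 9 mm above the bench; the four cups look alike. Origin: centre of its underside. It shows where in the row the slim vial came from.
- cup_necked: Aluminium cup of the prep rack in which the necked vial stands at the start, fixed: 54 mm wide outside, 46 inside, 10 mm high, inner floor 9 mm above the bench; the four cups look alike. Origin: centre of its underside. It shows where in the row the necked vial came from.
- cup_jar: Aluminium cup of the prep rack in which the jar stands at the start, fixed: 54 mm wide outside, 46 inside, 10 mm high, inner floor 9 mm above the bench; the four cups look alike. Origin: centre of its underside. It shows where in the row the jar came from.
- tray: Sampler tray, fixed: black plate 78 x 290 mm on a white base 100 x 310 mm, four round 52 mm holes in a row, a steel knob at one end. Plate top 11 mm, hole floors 3 mm above the bench. Holes centred at x = 0 and y = +87, +29, -29, -87 mm; knob (24 mm wide, top 35 mm up) at y = +132 mm, so y = +87 is the first place. Origin: centre of underside, z up. On either side, turned any way.
- beaker: Bystander: glass beaker, 68 mm across, 85 mm high, beyond the racks. Origin: centre of its underside.
- bottle: Bystander: white wide bottle with a black cap, 64 mm across, 100 mm high. Origin: centre of its underside.
- tip_box: Bystander: pale plastic box 60 x 90 x 50 mm. Origin: centre of its underside.
Mind the look-alikes: they are no part of the job. Leave any green or red look-alike of the part that bears slim_mid alone. What is shaped like the part that bears necked_mid but blue is not meant.

How it is judged:
At the end, for the whole second after the job is handed in: Each of the four containers stands at rest, released and upright (within 0.12 rad), on the floor of the tray hole (centre within 20 mm along each tray axis, height within 5 mm) that has the same place counted from the tray's knob as its starting cup has from the prep rack's knob (((y of cup_tall in the frame of prep_rack between 0.072 and 0.102 m and y of tall_mid in the frame of tray between 0.067 and 0.107 m) or (y of cup_tall in the frame of prep_rack between 0.014 and 0.044 m and y of tall_mid in the frame of tray between 0.009 and 0.049 m) or (y of cup_tall in the frame of prep_rack between -0.044 and -0.014 m and y of tall_mid in the frame of tray between -0.049 and -0.009 m) or (y of cup_tall in the frame of prep_rack between -0.102 and -0.072 m and y of tall_mid in the frame of tray between -0.107 and -0.067 m)) and x of tall_mid in the frame of tray between -0.02 and 0.02 m and z of tall_mid in the frame of tray between 0.041 and 0.051 m and angle between each of tall_mid, slim_mid, necked_mid, jar_mid's own z axis and vertical below 0.12 rad and linear speed of each of tall, slim, necked, jar below 0.02 m/s and ((y of cup_slim in the frame of prep_rack between 0.072 and 0.102 m and y of slim_mid in the frame of tray between 0.067 and 0.107 m) or (y of cup_slim in the frame of prep_rack between 0.014 and 0.044 m and y of slim_mid in the frame of tray between 0.009 and 0.049 m) or (y of cup_slim in the frame of prep_rack between -0.044 and -0.014 m and y of slim_mid in the frame of tray between -0.049 and -0.009 m) or (y of cup_slim in the frame of prep_rack between -0.102 and -0.072 m and y of slim_mid in the frame of tray between -0.107 and -0.067 m)) and x of slim_mid in the frame of tray between -0.02 and 0.02 m and z of slim_mid in the frame of tray between 0.036 and 0.046 m and ((y of cup_necked in the frame of prep_rack between 0.072 and 0.102 m and y of necked_mid in the frame of tray between 0.067 and 0.107 m) or (y of cup_necked in the frame of prep_rack between 0.014 and 0.044 m and y of necked_mid in the frame of tray between 0.009 and 0.049 m) or (y of cup_necked in the frame of prep_rack between -0.044 and -0.014 m and y of necked_mid in the frame of tray between -0.049 and -0.009 m) or (y of cup_necked in the frame of prep_rack between -0.102 and -0.072 m and y of necked_mid in the frame of tray between -0.107 and -0.067 m)) and x of necked_mid in the frame of tray between -0.02 and 0.02 m and z of necked_mid in the frame of tray between 0.031 and 0.041 m and ((y of cup_jar in the frame of prep_rack between 0.072 and 0.102 m and y of jar_mid in the frame of tray between 0.067 and 0.107 m) or (y of cup_jar in the frame of prep_rack between 0.014 and 0.044 m and y of jar_mid in the frame of tray between 0.009 and 0.049 m) or (y of cup_jar in the frame of prep_rack between -0.044 and -0.014 m and y of jar_mid in the frame of tray between -0.049 and -0.009 m) or (y of cup_jar in the frame of prep_rack between -0.102 and -0.072 m and y of jar_mid in the frame of tray between -0.107 and -0.067 m)) and x of jar_mid in the frame of tray between -0.02 and 0.02 m and z of jar_mid in the frame of tray between 0.028 and 0.038 m); the robot touches nothing.
It fails at once if a container is tipped over (leans more than 40 degrees) (angle between any of tall_mid, slim_mid, necked_mid, jar_mid's own z axis and vertical above 0.7 rad).
It fails at once if a container is dropped (falls faster than 0.7 m/s out of the fingers, about 25 mm of fall) ((linear speed of tall above 0.7 m/s and contact force between tall and the fingers below 0.05 N) or (linear speed of slim above 0.7 m/s and contact force between slim and the fingers below 0.05 N) or (linear speed of necked above 0.7 m/s and contact force between necked and the fingers below 0.05 N) or (linear speed of jar above 0.7 m/s and contact force between jar and the fingers below 0.05 N)).
It fails at once if the beaker, the bottle or the pale box is moved by more than 20 mm (distance of any of beaker, bottle, tip_box from where it was at the start of the episode above 0.02 m).
It also fails if it takes over 112 s, if anything falls off the work surface, if the arm or the gripper's body presses on something with over 40 N, if the wrist force passes 120 N, or if a joint passes its speed limit or range.

## Robot

A 7-joint arm with a two-finger parallel gripper is mounted at the origin on the work surface. World frame = base frame: x ahead of the robot, y to its left, z up, the work surface at z = 0. Lengths are in m, angles in rad, forces in N, time in s.
With the tool pointing down it reaches from about 0.425 to 0.875 m from the base axis. Payload 4.7 kg.
Tool frame: the origin (TCP) lies at the very end of the fingers, on their centre line; the grasp point (between the pads) lies 19 mm behind it; z points along the fingers, y is the line along which they close (so a half turn about z gives the same grasp; the last joint's range is limited). The gripper opens to 87 mm and grips with 3 to 60 N. Pads are 19 mm wide; open, the fingers measure 117 mm over their backs; the gripper's body (75 mm by 190 mm) begins 51 mm behind the grasp point.
Start: joints at [-1.308, 0.321, -0.07, 1.45, 0.023, 1.371, -0.057], TCP at [0.16, 0.63, 0.223] pointing down, gripper open.
Joint ranges: [-2.86, 2.86], [-0.3, 2.09], [-1.38, 1.24], [0.06, 2.45], [-1.56, 4.7], [0.09, 2.05], [-2.69, 2.69]. Speed limits (rad/s): [2.57, 2.57, 3.14, 3.14, 3.14, 3.14, 3.14].

## Interface

Orientations are given as a rotation vector (axis times angle).
In Python, from bench import ctrl, imaging, ticket gives the robot as it stands.
- The arm moves only by the tool jog_arm, never from a script. Its argument "rows" is text: rows parted by semicolons, each of 7 numbers parted by spaces: the shift along the tool's x, y, z in cm, then the turn, a rotation vector about the tool's x, y, z in rad, then the closure, from -1 (fully open) to 1 (shut), so that 0 is half open. A call has 1 to 5 rows; each row shifts and turns the commanded pose from where the row before left it, along the tool's axes as they then stand; what a row does not reach is not made up. A row lasts 1/8 s, in which the tool goes at most 62.5 mm and 10.7 degrees, less where a joint would pass 70% of its speed; a pose out of reach is approached as far as the arm can. A call with a gripper value outside its range is refused whole. The fingers move at their own pace and stop on an object; "force" is the grip in N (left out, the last holds). Time passes only in rows, so rows that do not move let the fingers close. It gives the time, the measured TCP pose, the force, the opening and the grip force at its end, in the units of the state.
- ctrl.get_state(): the state, without advancing time (a new reading comes with each control period).
- imaging.get_image(name): name is "scene" or "top" or "wrist"; returns a dict with "img" (420x560x3 uint8, blue, green, red), "vertical_fov" (degrees; the focal length in pixels is half the picture's height over the tangent of half this angle, whatever the lens; pixels are square), "cx", "cy" (the principal point, pixels), "origin" and "orientation" of the camera in the world. Camera axes: x right, y down, z forward; pixel columns grow to the right and rows downward; lengths in m; the calibration is good to about 2 mm. A picture is of the moment at which its call begins. There is no depth.
- ticket.close_job(): hands the job in; it is judged then, once.
The state is a dict: "time": time; "joint_positions": joint angles; "qd": joint speeds; "joint_torque": joint torques, N m; "position": TCP position; "tool_rot": TCP orientation; "ft_force": force on the tool from outside, world axes, zero at the start; "torque": the same for the moment, N m; "grip_width": opening from 0.0 (shut) to 1.0 (fully open); "grip_force": force on a finger pad.
Only numpy, scipy, OpenCV 4.12 (cv2) and the standard library are available. Lean on these libraries where they do the work, as an engineer would, in place of code of your own. Each camera call takes 0.05 s, during which the arm holds its last target. There are 200 camera calls.

## Working session

There is one attempt and no reset: what is moved stays moved. The work goes in short steps, Python scripts to look and compute and a tool call to move; the robot and the scene stay as the last step left them, time stands still between calls to the robot, and variables do not carry over. Pictures are saved under pics/ and viewed, at most 14 in all, crops included, and the job is handed in when it is done.

Besides the shell and the picture viewer there is one more tool, called as name(argument=value, ...), one argument or row to a line, values as JSON. jog_arm: Moves the arm, as the interface text tells. Its arguments: {"type":"object","properties":{"rows":{"type":"string"},"force":{"type":"number"}},"required":["rows"]}

```bash
mkdir -p pics; ls; cat > h.py <<'E'
import numpy as np, cv2
from scipy.spatial.transform import Rotation as R
from bench import ctrl, imaging, ticket
def rot(o):
    o=np.array(o,float)
    return o if o.shape==(3,3) else R.from_rotvec(o).as_matrix() if o.size==3 else R.from_quat(o).as_matrix()
def foc(d): return d["img"].shape[0]/2/np.tan(np.radians(d["vertical_fov"])/2)
def ray(d,u,v,z):
    r=rot(d["orientation"])@np.array([(u-d["cx"])/foc(d),(v-d["cy"])/foc(d),1]); o=np.array(d["origin"])
    return o+r*(z-o[2])/r[2]
def proj(d,p):
    c=rot(d["orientation"]).T@(np.array(p)-np.array(d["origin"])); return c[:2]/c[2]*foc(d)+[d["cx"],d["cy"]]
E
python3 - <<'E'
from h import *
import pickle
for n in ["scene","top"]:
    d=imaging.get_image(n); cv2.imwrite(f"pics/{n}.png",d["img"]); pickle.dump(d,open(n+".pkl","wb"))
    print(n,{k:v for k,v in d.items() if k!="img"})
print(ctrl.get_state())
E
```

```text
pics
scene {'vertical_fov': 53.90658536490339, 'cx': 284.58071670689293, 'cy': 210.91417208693417, 'origin': array([0.9974979 , 0.60925093, 0.67519604]), 'orientation': array([-0.77183729, -2.54206969,  1.20838977])}
top {'vertical_fov': 49.79895014070822, 'cx': 278.40758310083834, 'cy': 205.6863894715062, 'origin': array([0.51639059, 0.01258847, 0.98023538]), 'orientation': array([-2.17479689,  2.20962234, -0.12018846])}
{'time': 0.1, 'joint_positions': array([-1.3079039 ,  0.3217584 , -0.07007141,  1.45154471,  0.02260655,
        1.37079164, -0.05691285]), 'qd': array([-0.00097741, -0.00195149,  0.00072151, -0.00117377,  0.00153507,
       -0.00046123,  0.00036572]), 'joint_torque': array([-6.32848914e-04, -4.92570627e+01, -4.06121146e-01, -3.13400066e+01,
       -6.42038626e-02,  3.95869219e-02,  7.54023267e-05]), 'position': array([0.15998861, 0.62949801, 0.22156875]), 'tool_rot': array([-3.89775829e-01, -3.11720689e+00,  2.68913496e-03]), 'ft_force': array([-0.47141887,  0.15684983, -0.48259592]), 'torque': array([ 0.02514221, -0.0426843 ,  0.03095248]), 'grip_force': 0.0, 'grip_width': 0.995821552258837}
```

View pics/scene.png

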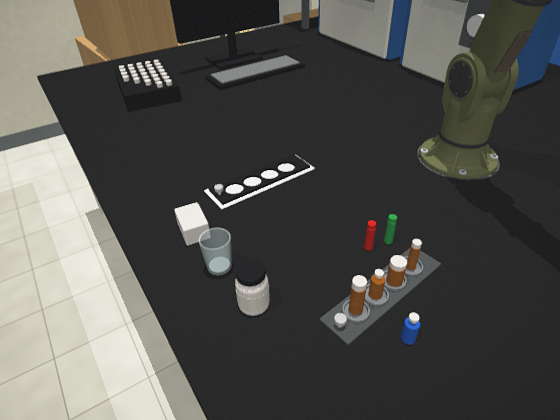

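View pics/top.png

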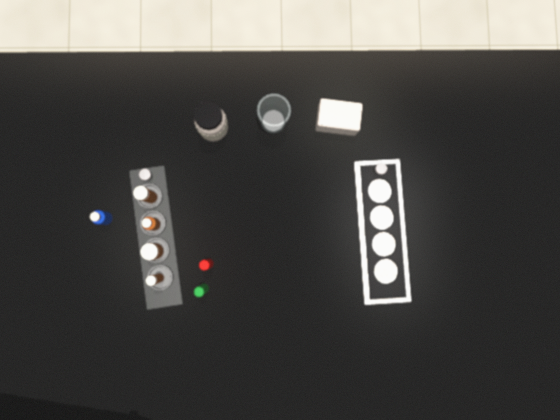

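Scene: along the grey rack from the knob (340,320) stand tall (358,297), necked (378,286), jar (397,271) and slim (415,255). The tray knob is at (219,189), with holes running to (286,168). Candidates that could be mistaken:
- red slim look-alike at (370,235)
- green slim look-alike at (390,228)
- blue necked look-alike at (411,328)

Top view: caps at (140,193), (147,223), (149,251) and (151,281). Holes at (380,190), (381,217), (384,244) and (386,271), with the knob at the small-row end of both racks.

```bash
python3 - <<'E'
from h import *
import pickle
d=pickle.load(open("top.pkl","rb")); im=d["img"]; hsv=cv2.cvtColor(im,cv2.COLOR_BGR2HSV)
print(rot(d["orientation"]).round(3).tolist())
m=((hsv[...,2]>200)&(hsv[...,1]<50)).astype(np.uint8); m[:80]=0
n,l,s,c=cv2.connectedComponentsWithStats(m)
for i in range(1,n):
    if s[i,4]>25: print(s[i].tolist(),c[i].round(1), ray(d,*c[i],0.003).round(4))
# rack grey strip
g=((hsv[...,1]<60)&(im[...,0]>45)).astype(np.uint8); g[:,:120]=0;g[:,200:]=0;g[:150]=0;g[320:]=0
cs,_=cv2.findContours(cv2.morphologyEx(g,cv2.MORPH_CLOSE,np.ones((9,9))),cv2.RETR_EXTERNAL,cv2.CHAIN_APPROX_SIMPLE)
k=max(cs,key=cv2.contourArea); b=cv2.minAreaRect(k); print(b)
for q in cv2.boxPoints(b): print(ray(d,*q,0.006).round(4))
c4=np.array([ray(d,*q,0.006)[:2] for q in cv2.boxPoints(b)]); print("c",c4.mean(0), [np.linalg.norm(c4[i]-c4[i-1]) for i in range(4)])
for nm,px,z in [("tall",(140,193),.095),("neck",(147,223),.075),("jar",(149,251),.069),("slim",(151,281),.085),("pk",(145,174),.03),("tk",(381,168),.035),("red",(204,265),.076),("green",(199,292),.076),("blue",(95,216),.066)]:
    print(nm,ray(d,*px,z).round(4))
z=cv2.resize(im[150:320,80:220],None,fx=3.5,fy=3.5,interpolation=cv2.INTER_CUBIC); cv2.imwrite("pics/crop.png",z)
E
```

```text
[[-0.017, -0.996, 0.082], [-1.0, 0.015, -0.028], [0.027, -0.082, -0.996]]
[318, 99, 44, 32, 1138] [339.6 114.2] [ 0.7979 -0.1537  0.003 ]
[263, 121, 20, 5, 41] [272.6 123.8] [ 0.7779 -0.005   0.003 ]
[355, 159, 56, 145, 1632] [380.6 228.5] [ 0.5439 -0.236   0.003 ]
[140, 169, 10, 11, 85] [144.5 173.9] [0.67  0.274 0.003]
[368, 179, 23, 24, 418] [379.2 190.5] [ 0.6268 -0.2359  0.003 ]
[133, 186, 14, 14, 154] [139.9 192.4] [0.63   0.2834 0.003 ]
[370, 206, 23, 23, 422] [381.3 216.9] [ 0.569  -0.2383  0.003 ]
[90, 212, 9, 9, 63] [ 94.4 216.2] [0.5801 0.3797 0.003 ]
[142, 219, 9, 9, 67] [145.9 222.6] [0.5647 0.2701 0.003 ]
[372, 232, 23, 24, 428] [383.3 243.8] [ 0.5106 -0.2407  0.003 ]
[141, 243, 16, 17, 219] [148.6 251.2] [0.5035 0.264  0.003 ]
[374, 259, 23, 24, 430] [385.4 270.8] [ 0.4526 -0.243   0.003 ]
[146, 275, 10, 11, 80] [150.4 280.1] [0.4423 0.2598 0.003 ]
((159.5, 234.99996948242188), (163.99996948242188, 78.99998474121094), 90.0)
[0.7159 0.326  0.006 ]
[0.7139 0.1559 0.006 ]
[0.3635 0.1568 0.006 ]
[0.3671 0.3219 0.006 ]
c [0.54011806 0.24014846] [np.float64(0.34889201927382707), np.float64(0.1700690624107064), np.float64(0.35039722486971764), np.float64(0.16513765380393375)]
tall [0.6181 0.2577 0.095 ]
neck [0.5602 0.249  0.075 ]
jar [0.5047 0.2462 0.069 ]
slim [0.4468 0.2379 0.085 ]
pk [0.6656 0.2656 0.03  ]
tk [ 0.6713 -0.2333  0.035 ]
red [0.4754 0.1364 0.076 ]
green [0.4229 0.1463 0.076 ]
blue [0.5763 0.3548 0.066 ]
```

View pics/crop.png

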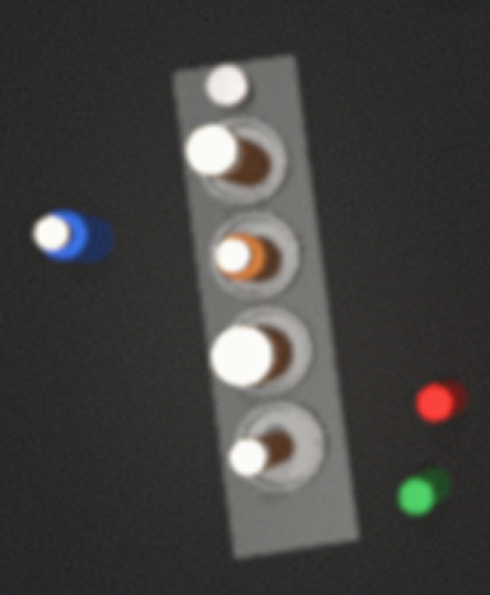

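Crop check: the amber containers, in order from the knob (226,85), are tall (212,150), necked (233,255), jar (242,355) and slim (248,457). The red, green and blue look-alikes stand off the rack, so the choice is confirmed.

```bash
cat >> h.py <<'E'
def goal(p,phi,s=None):
    """tool-frame shift (cm) and turn to reach p with tool down and tool y along world angle phi (mod pi)"""
    s=s or ctrl.get_state(); Rt=R.from_rotvec(s["tool_rot"]); best=None
    for k in (0,np.pi):
        y=np.array([np.cos(phi+k),np.sin(phi+k),0]); z=np.array([0,0,-1.]); x=np.cross(y,z)
        G=R.from_matrix(np.c_[x,y,z]); rv=(Rt.inv()*G).as_rotvec()
        if best is None or np.linalg.norm(rv)<np.linalg.norm(best): best=rv
    print("pos",np.round(s["position"],4),"q",np.round(s["joint_positions"],2),"Rt",Rt.as_matrix().round(3).tolist())
    print("shift cm",(Rt.inv().apply(np.array(p)-s["position"])*100).round(2),"turn",best.round(3))
E
python3 - <<'E'
from h import *
import pickle
d=pickle.load(open("top.pkl","rb"))
P={n:ray(d,*c,z) for n,c,z in [("tall",(139.9,192.4),.095),("neck",(145.9,222.6),.075),("jar",(148.6,251.2),.069),("slim",(150.4,280.1),.085)]}
for n in P: print(n,P[n].round(4))
# cross check with scene view
s=pickle.load(open("scene.pkl","rb"))
hsv=cv2.cvtColor(s["img"],cv2.COLOR_BGR2HSV); m=((hsv[...,2]>170)&(hsv[...,1]<60)).astype(np.uint8)
n,l,st,c=cv2.connectedComponentsWithStats(m)
for k in P:
    q=proj(s,P[k]); i=min(range(1,n),key=lambda i:np.linalg.norm(c[i]-q)+(st[i,4]<20)*99); print(k,q.round(1),c[i].round(1),st[i])
X=np.array(list(P.values())); v=X[0]-X[3]; rho=np.arctan2(v[1],v[0]); print("row angle",rho)
H=np.array([[.6268,-.2359],[.4526,-.243]]); v=H[0]-H[1]; print("tray angle",np.arctan2(v[1],v[0]))
goal([P["tall"][0],P["tall"][1],.19],rho+np.pi/2)
E
```

```text
tall [0.6193 0.2579 0.095 ]
neck [0.5611 0.2512 0.075 ]
jar [0.5043 0.247  0.069 ]
slim [0.4485 0.239  0.085 ]
tall [360.4 279.9] [359.3 280.7] [352 275  15  12 139]
neck [380.1 271.5] [378.8 272.3] [375 269   9   8  57]
jar [399.4 260.3] [398.4 261. ] [390 255  17  13 167]
slim [417.5 241.2] [416.7 241.9] [412 239  10   7  53]
row angle 0.11009885695862666
tray angle 0.04073520333576829
pos [0.16   0.6295 0.2216] q [-1.31  0.32 -0.07  1.45  0.02  1.37 -0.06] Rt [[-0.969, 0.246, -0.0], [0.246, 0.969, -0.002], [-0.0, -0.002, -1.0]]
shift cm [-53.66 -24.7    3.2 ] turn [-0.002 -0.    -0.359]
```

jog_arm(
  rows="-4.47 -2.06 0.2 0 0 0 -1;-4.47 -2.06 0.2 0 0 0 -1;-4.47 -2.06 0.2 0 0 0 -1;-4.47 -2.06 0.2 0 0 0 -1;-4.47 -2.06 0.2 0 0 0 -1",
  force=20,
)

```text
time: 0.72
position: [0.3523, 0.4738, 0.2121]
tool_rot: [-0.39, -3.117, 0.001]
ft_force: [0.7, 0.3, 0.3]
grip_width: 0.996
grip_force: 0.0
```

jog_arm(
  rows="-4.47 -2.06 0.2 0 0 0 -1;-4.47 -2.06 0.2 0 0 0 -1;-4.47 -2.06 0.2 0 0 0 -1;-4.47 -2.06 0.2 0 0 0 -1;-4.47 -2.06 0.2 0 0 0 -1",
)

```text
time: 1.35
position: [0.5434, 0.3191, 0.2021]
tool_rot: [-0.389, -3.117, 0.0]
ft_force: [0.7, 0.1, 0.4]
grip_width: 1.0
grip_force: 0.0
```

jog_arm(
  rows="-4.47 -2.06 0.2 0 0 0 -1;-4.47 -2.06 0.2 0 0 0 -1;0 0 0 0 0 -0.18 -1;0 0 0 0 0 -0.179 -1;0 0 0 0 0 0 -1",
)

```text
time: 1.98
position: [0.6189, 0.2581, 0.1979]
tool_rot: [0.17, -3.136, 0.0]
ft_force: [-0.9, -0.1, -0.1]
grip_width: 0.999
grip_force: 0.0
```

```bash
python3 - <<'E'
from h import *
import pickle
d=imaging.get_image("wrist"); cv2.imwrite("pics/w1.png",d["img"]); pickle.dump(d,open("w1.pkl","wb"))
print({k:v for k,v in d.items() if k!="img"})
for p in [[.6193,.2579,.095],[.5611,.2512,.075]]: print(proj(d,p))
goal([.6193,.2579,.13],.11+np.pi/2)
E
```

```text
{'vertical_fov': 66.81400567121766, 'cx': 276.69976867625945, 'cy': 208.1084364888248, 'origin': array([0.55108849, 0.25094657, 0.36007488]), 'orientation': array([1.9787934 , 2.20395488, 0.27560644])}
[276.43124057 209.29135862]
[275.97308978 138.77912381]
pos [0.6189 0.2582 0.1981] q [-0.59  0.38  0.21  1.44 -0.08  1.34  1.3 ] Rt [[-0.994, -0.107, -0.001], [-0.107, 0.994, -0.0], [0.001, -0.0, -1.0]]
shift cm [-0.05 -0.04  6.81] turn [-0.    -0.001 -0.003]
```

View pics/w1.png

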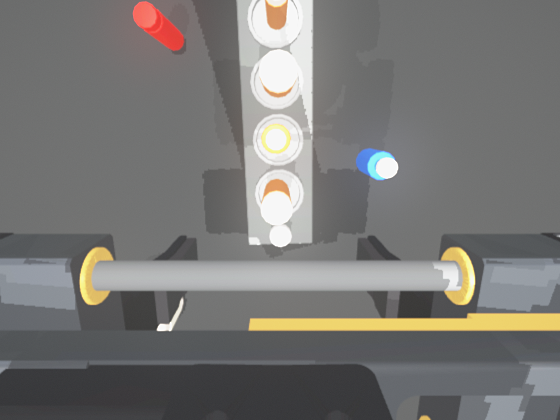

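Wrist view: tall cap at (277,207) and necked cap at (275,138), both within 2 px of the predictions. The open fingers straddle the rack, so I'm descending.

jog_arm(
  rows="-0.05 0 4 0 0 0 -1;0 0 4 0 0 0 -1;0 0 4 0 0 0 -1;0 0 3 0 0 0 -1;0 0 1.3 0 0 0 -1",
)

```text
time: 2.65
position: [0.6181, 0.2581, 0.0333]
tool_rot: [0.17, -3.134, 0.002]
ft_force: [0.0, 0.7, 0.3]
grip_width: 1.0
grip_force: 0.0
```

jog_arm(
  rows="0 0 0 0 0 0 -1;0 0 0 0 0 0 0.2;0 0 0 0 0 0 1;0 0 0 0 0 0 1;0 0 0 0 0 0 1",
  force=15,
)

```text
time: 3.28
position: [0.6198, 0.2585, 0.036]
tool_rot: [-0.173, 3.136, 0.001]
ft_force: [0.1, 0.8, -0.0]
grip_width: 0.635
grip_force: 0.0
```

jog_arm(
  rows="0 0 0 0 0 0 1;0 0 0 0 0 0 1;0 0 0 0 0 0 1",
)

```text
time: 3.65
position: [0.6196, 0.2583, 0.0355]
tool_rot: [0.173, -3.137, 0.0]
ft_force: [-0.5, 0.1, 0.5]
grip_width: 0.311
grip_force: 15.0
```

jog_arm(
  rows="0 0 -1 0 0 0 1;0 0 -3 0 0 0 1;0 0 -4 0 0 0 1;0 0 -2.5 0 0 0 1;0 0 0 0 0 0 1",
  force=20,
)

```text
time: 4.28
position: [0.6213, 0.2591, 0.1438]
tool_rot: [-0.173, 3.132, 0.004]
ft_force: [-0.6, -0.3, -0.6]
grip_width: 0.32
grip_force: 20.0
```

```bash
python3 - <<'E'
from h import *
goal([.6268,-.2359,.14],.041+np.pi/2)
print(ctrl.get_state()["grip_width"])
E
```

```text
pos [0.6213 0.2591 0.1438] q [-0.59  0.41  0.2   1.5  -0.08  1.23  1.31] Rt [[-0.994, -0.11, 0.005], [-0.11, 0.994, 0.003], [-0.005, 0.002, -1.0]]
shift cm [  4.9  -49.26   0.26] turn [0.002 0.005 0.069]
0.3196821002564438
```

jog_arm(
  rows="0.2 -2 0 0 0 0 1;0.4 -4 0 0 0 0 1;0.4 -4 0 0 0 0 1;0.4 -4 0 0 0 0 1;0.4 -4 0 0 0 0 1",
)

```text
time: 4.9
position: [0.6199, 0.0739, 0.1385]
tool_rot: [0.17, -3.134, 0.002]
ft_force: [0.7, 0.3, -0.7]
grip_width: 0.317
grip_force: 20.0
```

jog_arm(
  rows="0.4 -4 0 0 0 0 1;0.4 -4 0 0 0 0 1;0.4 -4 0 0 0 0 1;0.4 -4 0 0 0 0 1;0.4 -4 0 0 0 0 1",
)

```text
time: 5.52
position: [0.6214, -0.1264, 0.1385]
tool_rot: [0.17, -3.133, 0.0]
ft_force: [0.6, 0.3, 0.7]
grip_width: 0.318
grip_force: 20.0
```

jog_arm(
  rows="0.4 -4 0 0 0 0 1;0.4 -4 0 0 0 0 1;0.3 -3.3 0 0 0 0 1;0 0 0 0 0 0.069 1;0 0 0 0 0 0 1",
)

```text
time: 6.15
position: [0.623, -0.2385, 0.1386]
tool_rot: [0.062, -3.138, -0.001]
ft_force: [-0.6, 0.4, -1.0]
grip_width: 0.32
grip_force: 20.0
```

```bash
python3 - <<'E'
from h import *
d=imaging.get_image("wrist"); cv2.imwrite("pics/w2.png",d["img"])
for p in [[.6268,-.2359,.003],[.569,-.2383,.003],[.5106,-.2407,.003]]: print(proj(d,p))
goal([.6268,-.2359,.032],.041+np.pi/2)
print(ctrl.get_state()["grip_width"])
E
```

```text
[279.28799857 204.65680442]
[279.24284354 143.3775523 ]
[279.22106654  75.12877155]
pos [ 0.6236 -0.2375  0.1389] q [ 0.01  0.43  0.42  1.52 -0.18  1.24  2.06] Rt [[-0.999, -0.041, -0.003], [-0.041, 0.999, 0.001], [0.003, 0.001, -1.0]]
shift cm [-0.36  0.14 10.69] turn [ 0.001 -0.003  0.   ]
0.3181159632591786
```

View pics/w2.png

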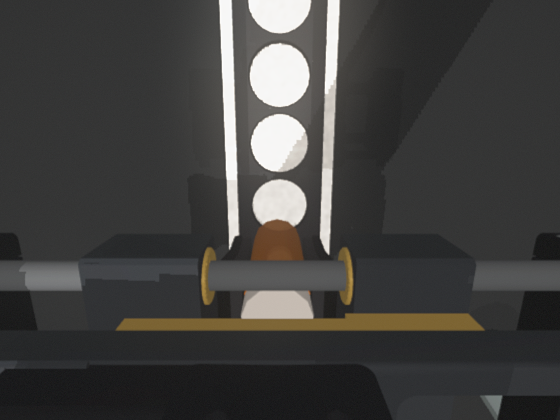

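Wrist view: the vial is upright in the fingers. The holes at (279,205), (279,143) and (279,75) match the predictions.

jog_arm(
  rows="-0.35 0.15 3 0 0 0 1;0 0 4 0 0 0 1;0 0 2 0 0 0 1;0 0 1.2 0 0 0 1;0 0 0.4 0 0 0 1",
)

```text
time: 6.82
position: [0.6287, -0.2354, 0.0345]
tool_rot: [-0.065, 3.141, -0.0]
ft_force: [1.1, -0.5, -0.1]
grip_width: 0.318
grip_force: 20.0
```

jog_arm(
  rows="0 0 0 0 0 0 1;0 0 0 0 0 0 1",
)

```text
time: 7.08
position: [0.6294, -0.2357, 0.0358]
tool_rot: [-0.065, 3.139, -0.001]
ft_force: [-0.9, 0.3, -0.3]
grip_width: 0.314
grip_force: 20.0
```

jog_arm(
  rows="0.2 0 0.4 0 0 0 1;0 0 0.1 0 0 0 1;0 0 0 0 0 0 1",
)

```text
time: 7.45
position: [0.6266, -0.2355, 0.0296]
tool_rot: [-0.065, 3.141, 0.0]
ft_force: [0.1, -0.1, -1.3]
grip_width: 0.317
grip_force: 20.0
```

jog_arm(
  rows="0 0 0.1 0 0 0 1;0 0 0 0 0 0 1",
)

```text
time: 7.7
position: [0.6267, -0.2355, 0.0295]
tool_rot: [-0.065, 3.141, 0.0]
ft_force: [-2.8, 1.5, 4.7]
grip_width: 0.314
grip_force: 20.0
```

jog_arm(
  rows="0 0 0 0 0 0 0.2;0 0 0 0 0 0 0;0 0 0 0 0 0 -0.3;0 0 0 0 0 0 -1;0 0 0 0 0 0 -1",
)

```text
time: 8.32
position: [0.6266, -0.2355, 0.0285]
tool_rot: [0.065, -3.141, -0.0]
ft_force: [-1.0, 0.1, 0.7]
grip_width: 0.752
grip_force: 0.0
```

jog_arm(
  rows="0 0 0 0 0 0 -1;0 0 -2 0 0 0 -1;0 0 -5 0 0 0 -1;0 0 -6 0 0 0 -1;0 0 0 0 0 0 -1",
)

```text
time: 8.95
position: [0.6303, -0.2375, 0.1669]
tool_rot: [-0.064, 3.128, -0.006]
ft_force: [0.3, -0.5, -1.1]
grip_width: 0.995
grip_force: 0.0
```

```bash
python3 - <<'E'
from h import *
goal([.5611,.2512,.17],.11+np.pi/2)
d=imaging.get_image("top");cv2.imwrite("pics/t2.png",d["img"][130:330,280:480])
E
```

```text
pos [ 0.6303 -0.2375  0.1669] q [-0.    0.41  0.43  1.49 -0.17  1.27  2.05] Rt [[-0.999, -0.041, 0.013], [-0.041, 0.999, -0.004], [-0.012, -0.004, -1.0]]
shift cm [ 4.91 49.11 -0.58] turn [-0.005  0.012 -0.069]
```

jog_arm(
  rows="0.2 2.3 0 0 0 0 -1;0.4 4.3 0 0 0 0 -1;0.4 4.3 0 0 0 0 -1;0.4 4.3 0 0 0 0 -1;0.4 4.3 0 0 0 0 -1",
)

```text
time: 9.62
position: [0.5985, -0.0376, 0.1568]
tool_rot: [0.068, -3.137, -0.002]
ft_force: [0.4, -0.3, -0.4]
grip_width: 0.997
grip_force: 0.0
```

jog_arm(
  rows="0.4 4.3 0 0 0 0 -1;0.4 4.3 0 0 0 0 -1;0.4 4.3 0 0 0 0 -1;0.4 4.3 0 0 0 0 -1;0.4 4.3 0 0 0 0 -1",
)

```text
time: 10.25
position: [0.569, 0.1755, 0.1568]
tool_rot: [0.068, -3.137, 0.001]
ft_force: [0.9, -0.3, 0.8]
grip_width: 0.999
grip_force: 0.0
```

jog_arm(
  rows="0.4 4.3 0 0 0 0 -1;0.35 3.6 0 0 0 0 -1;0 0 0 0 0 -0.069 -1;0 0 0 0 0 0 -1;0 0 0 0 0 0 -1",
)

```text
time: 10.88
position: [0.56, 0.251, 0.1577]
tool_rot: [0.171, -3.135, 0.001]
ft_force: [0.5, -0.0, -0.3]
grip_width: 0.998
grip_force: 0.0
```

```bash
python3 - <<'E'
from h import *
goal([.5611,.2512,.025],.11+np.pi/2)
E
```

```text
pos [0.56   0.251  0.1577] q [-0.61  0.28  0.17  1.64 -0.05  1.23  1.25] Rt [[-0.994, -0.109, -0.002], [-0.109, 0.994, -0.001], [0.002, -0.001, -1.0]]
shift cm [-1.300e-01  1.000e-02  1.327e+01] turn [-0.001 -0.002 -0.001]
```

View pics/t2.png

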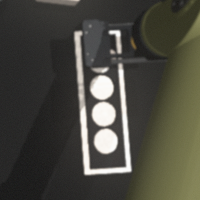

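That picture shows the gripper covering the tall vial's hole, so I'll check it later. Picking the necked vial next.

jog_arm(
  rows="-0.1 0 2.5 0 0 0 -1;0 0 4 0 0 0 -1;0 0 4 0 0 0 -1;0 0 2 0 0 0 -1;0 0 0.7 0 0 0 -1",
)

```text
time: 11.5
position: [0.5615, 0.2509, 0.0256]
tool_rot: [0.171, -3.135, 0.001]
ft_force: [0.1, 0.3, 0.5]
grip_width: 0.997
grip_force: 0.0
```

jog_arm(
  rows="0 0 0 0 0 0 -1;0 0 0 0 0 0 0.2;0 0 0 0 0 0 1;0 0 0 0 0 0 1;0 0 0 0 0 0 1",
  force=15,
)

```text
time: 12.12
position: [0.562, 0.2515, 0.0268]
tool_rot: [-0.173, 3.136, 0.0]
ft_force: [0.5, 0.1, 0.6]
grip_width: 0.631
grip_force: 0.0
```

jog_arm(
  rows="0 0 0 0 0 0 1;0 0 0 0 0 0 1;0 0 0 0 0 0 1;0 0 0 0 0 0 1",
)

```text
time: 12.62
position: [0.5619, 0.2514, 0.0265]
tool_rot: [0.173, -3.137, -0.0]
ft_force: [-0.1, 0.5, 0.0]
grip_width: 0.317
grip_force: 15.0
```

jog_arm(
  rows="0 0 -1 0 0 0 1;0 0 -3 0 0 0 1;0 0 -4 0 0 0 1;0 0 -3.5 0 0 0 1;0.2 -2.25 0 0 0 0 1",
  force=20,
)

```text
time: 13.25
position: [0.5642, 0.2317, 0.1459]
tool_rot: [-0.179, 3.13, 0.007]
ft_force: [-0.2, 0.6, -1.5]
grip_width: 0.317
grip_force: 20.0
```

jog_arm(
  rows="0.4 -4.3 0 0 0 0 1;0.4 -4.3 0 0 0 0 1;0.4 -4.3 0 0 0 0 1;0.4 -4.3 0 0 0 0 1;0.4 -4.3 0 0 0 0 1",
)

```text
time: 13.88
position: [0.5652, 0.0103, 0.141]
tool_rot: [0.171, -3.136, 0.0]
ft_force: [0.4, -0.4, -0.3]
grip_width: 0.312
grip_force: 20.0
```

jog_arm(
  rows="0.4 -4.3 0 0 0 0 1;0.4 -4.3 0 0 0 0 1;0.4 -4.3 0 0 0 0 1;0.4 -4.3 0 0 0 0 1;0.4 -4.3 0 0 0 0 1",
)

```text
time: 14.5
position: [0.5686, -0.2052, 0.1409]
tool_rot: [0.171, -3.136, -0.0]
ft_force: [0.1, 0.6, 0.2]
grip_width: 0.316
grip_force: 20.0
```

jog_arm(
  rows="0.4 -3.5 0 0 0 0 1;0 0 0 0 0 0.069 1;0 0 0 0 0 0 1;0 0 0 0 0 0 1",
)

```text
time: 15.0
position: [0.5694, -0.2377, 0.1411]
tool_rot: [0.067, -3.14, -0.001]
ft_force: [-0.0, 0.4, -0.1]
grip_width: 0.316
grip_force: 20.0
```

```bash
python3 - <<'E'
from h import *
d=imaging.get_image("wrist"); cv2.imwrite("pics/w3.png",d["img"])
goal([.569,-.2383,.0205],.041+np.pi/2)
E
```

```text
pos [ 0.5697 -0.2376  0.1413] q [-0.03  0.32  0.47  1.66 -0.15  1.2   2.08] Rt [[-0.999, -0.043, -0.0], [-0.043, 0.999, 0.001], [0.0, 0.001, -1.0]]
shift cm [ 0.06 -0.08 12.08] turn [ 0.001 -0.     0.002]
```

View pics/w3.png

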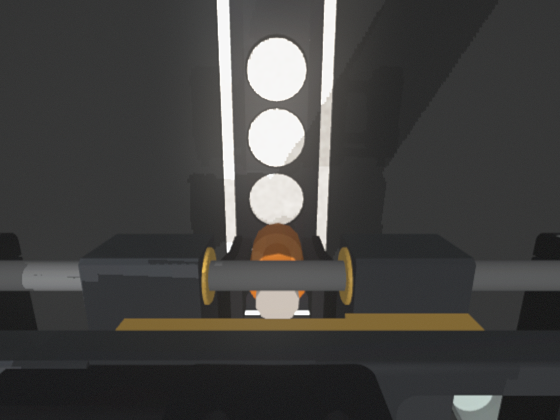

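Wrist view: the necked vial is held upright, with the three open holes at (276,199), (276,137) and (276,68). Lowering it into the second hole.

jog_arm(
  rows="0.05 -0.05 3 0 0 0 1;0 0 4 0 0 0 1;0 0 3 0 0 0 1;0 0 1.4 0 0 0 1;0 0 0.4 0 0 0 1",
)

```text
time: 15.68
position: [0.5693, -0.2384, 0.0232]
tool_rot: [0.066, -3.14, -0.0]
ft_force: [-1.1, 0.1, -0.0]
grip_width: 0.316
grip_force: 20.0
```

jog_arm(
  rows="0 0 0.1 0 0 0 1;0 0 0 0 0 0 1;0 0 0 0 0 0 1",
)

```text
time: 16.05
position: [0.57, -0.239, 0.0235]
tool_rot: [-0.065, 3.139, -0.001]
ft_force: [-0.1, 0.0, -0.6]
grip_width: 0.314
grip_force: 20.0
```

jog_arm(
  rows="0 0 0.25 0 0 0 1;0 0 0 0 0 0 1;0 0 0 0 0 0 1",
)

```text
time: 16.42
position: [0.5699, -0.2389, 0.0205]
tool_rot: [-0.065, 3.14, -0.0]
ft_force: [-0.3, -0.2, 1.9]
grip_width: 0.319
grip_force: 20.0
```

jog_arm(
  rows="0 0 0.1 0 0 0 1;0 0 0 0 0 0 1",
)

```text
time: 16.68
position: [0.5699, -0.2389, 0.0204]
tool_rot: [-0.065, 3.14, 0.0]
ft_force: [-2.0, 0.7, 9.1]
grip_width: 0.319
grip_force: 20.0
```

jog_arm(
  rows="0 0 0 0 0 0 0.2;0 0 0 0 0 0 0;0 0 0 0 0 0 -0.3;0 0 0 0 0 0 -1;0 0 0 0 0 0 -1",
)

```text
time: 17.3
position: [0.5693, -0.2387, 0.0189]
tool_rot: [0.065, -3.141, -0.0]
ft_force: [0.3, 0.9, -0.2]
grip_width: 0.753
grip_force: 0.0
```

jog_arm(
  rows="0 0 0 0 0 0 -1;0 0 -2 0 0 0 -1;0 0 -5 0 0 0 -1;0 0 -6 0 0 0 -1;0 0 -0.7 0 0 0 -1",
)

```text
time: 17.92
position: [0.5725, -0.2406, 0.1632]
tool_rot: [-0.064, 3.13, -0.005]
ft_force: [0.3, -0.6, 0.1]
grip_width: 1.002
grip_force: 0.0
```

jog_arm(
  rows="0.2 2.3 0 0 0 0 -1;0.4 4.3 0 0 0 0 -1;0.4 4.3 0 0 0 0 -1;0.4 4.3 0 0 0 0 -1;0.4 4.3 0 0 0 0 -1",
)

```text
time: 18.55
position: [0.5429, -0.0434, 0.1566]
tool_rot: [-0.064, 3.14, 0.0]
ft_force: [0.0, 0.9, -0.0]
grip_width: 1.001
grip_force: 0.0
```

jog_arm(
  rows="0.4 4.3 0 0 0 0 -1;0.4 4.3 0 0 0 0 -1;0.4 4.3 0 0 0 0 -1;0.4 4.3 0 0 0 0 -1;0.4 4.3 0 0 0 0 -1",
)

```text
time: 19.18
position: [0.5142, 0.1705, 0.1567]
tool_rot: [-0.064, 3.14, 0.0]
ft_force: [-0.4, -0.3, 0.2]
grip_width: 1.001
grip_force: 0.0
```

jog_arm(
  rows="0.4 4.3 0 0 0 0 -1;0.35 3.6 0 0 0 0 -1;0 0 0 0 0 -0.069 -1;0 0 0 0 0 0 -1;0 0 0 0 0 0 -1",
)

```text
time: 19.8
position: [0.504, 0.2471, 0.1563]
tool_rot: [-0.169, 3.137, -0.0]
ft_force: [0.6, -0.6, -0.2]
grip_width: 0.999
grip_force: 0.0
```

```bash
python3 - <<'E'
from h import *
goal([.5043,.247,.027],.11+np.pi/2)
d=imaging.get_image("top");cv2.imwrite("pics/t3.png",cv2.resize(d["img"][140:320,320:440],None,fx=3,fy=3))
E
```

```text
pos [0.504  0.2471 0.1563] q [-0.62  0.17  0.13  1.77 -0.02  1.2   1.2 ] Rt [[-0.994, -0.108, 0.0], [-0.108, 0.994, -0.0], [-0.0, -0.0, -1.0]]
shift cm [-0.03 -0.02 12.93] turn [-0.     0.    -0.002]
```

View pics/t3.png

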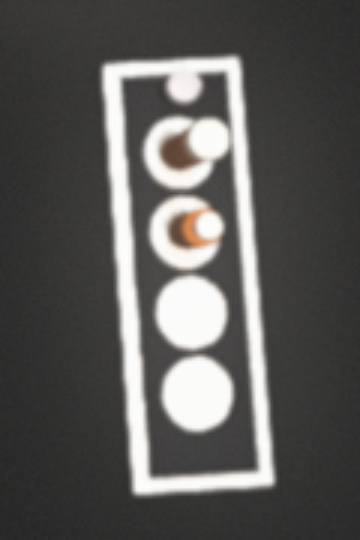

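Top view: tall (cap 208,138 in the crop) and necked (cap 207,227) stand upright in holes one and two. The empty holes are at (192,313) and (198,393). Now the jar.

jog_arm(
  rows="0 0 2.5 0 0 0 -1;0 0 4 0 0 0 -1;0 0 4 0 0 0 -1;0 0 2 0 0 0 -1;0 0 0.4 0 0 0 -1",
)

```text
time: 20.48
position: [0.5029, 0.2467, 0.0256]
tool_rot: [0.17, -3.134, 0.002]
ft_force: [-0.1, 1.4, 0.0]
grip_width: 1.004
grip_force: 0.0
```

jog_arm(
  rows="0 0 0 0 0 0 -1;0 0 0 0 0 0 0.2;0 0 0 0 0 0 1;0 0 0 0 0 0 1;0 0 0 0 0 0 1",
  force=15,
)

```text
time: 21.1
position: [0.5038, 0.248, 0.0273]
tool_rot: [-0.173, 3.136, 0.0]
ft_force: [0.2, -0.3, 0.2]
grip_width: 0.635
grip_force: 0.0
```

jog_arm(
  rows="0 0 0 0 0 0 1;0 0 0 0 0 0 1;0 0 0 0 0 0 1;0 0 0 0 0 0 1",
)

```text
time: 21.6
position: [0.5038, 0.2479, 0.027]
tool_rot: [0.173, -3.137, 0.0]
ft_force: [-0.1, -0.2, 0.2]
grip_width: 0.386
grip_force: 15.0
```

jog_arm(
  rows="0 0 -1 0 0 0 1;0 0 -3 0 0 0 1;0 0 -4 0 0 0 1;0 0 -3.5 0 0 0 1;0.2 -2.25 0 0 0 0 1",
  force=20,
)

```text
time: 22.22
position: [0.506, 0.2279, 0.146]
tool_rot: [-0.178, 3.13, 0.006]
ft_force: [-0.0, 0.1, -0.0]
grip_width: 0.385
grip_force: 20.0
```

jog_arm(
  rows="0.4 -4.3 0 0 0 0 1;0.4 -4.3 0 0 0 0 1;0.4 -4.3 0 0 0 0 1;0.4 -4.3 0 0 0 0 1;0.4 -4.3 0 0 0 0 1",
)

```text
time: 22.85
position: [0.5068, 0.0068, 0.1412]
tool_rot: [0.171, -3.135, 0.0]
ft_force: [0.9, 0.3, -0.7]
grip_width: 0.383
grip_force: 20.0
```

jog_arm(
  rows="0.4 -4.3 0 0 0 0 1;0.4 -4.3 0 0 0 0 1;0.4 -4.3 0 0 0 0 1;0.4 -4.3 0 0 0 0 1;0.4 -4.3 0 0 0 0 1",
)

```text
time: 23.48
position: [0.5102, -0.2085, 0.1412]
tool_rot: [0.171, -3.135, -0.001]
ft_force: [0.5, 0.1, -0.7]
grip_width: 0.384
grip_force: 20.0
```

jog_arm(
  rows="0.4 -3.4 0 0 0 0 1;0 0 0 0 0 0.069 1;0 0 0 0 0 0 1;0 0 0 0 0 0 1",
)

```text
time: 23.98
position: [0.511, -0.2402, 0.1415]
tool_rot: [0.067, -3.14, -0.001]
ft_force: [0.2, -0.3, -0.0]
grip_width: 0.383
grip_force: 20.0
```

```bash
python3 - <<'E'
from h import *
goal([.5106,-.2407,.021],.041+np.pi/2); print(ctrl.get_state()["grip_width"])
E
```

```text
pos [ 0.511  -0.2402  0.1415] q [-0.07  0.21  0.53  1.79 -0.11  1.18  2.1 ] Rt [[-0.999, -0.043, -0.001], [-0.043, 0.999, 0.001], [0.001, 0.001, -1.0]]
shift cm [ 0.03 -0.05 12.05] turn [ 0.001 -0.001  0.002]
0.38303358057797293
```

jog_arm(
  rows="0.05 -0.05 3 0 0 0 1;0 0 4 0 0 0 1;0 0 3 0 0 0 1;0 0 1.4 0 0 0 1;0 0 0.4 0 0 0 1",
)

```text
time: 24.6
position: [0.5109, -0.2408, 0.0236]
tool_rot: [0.066, -3.14, -0.0]
ft_force: [-0.4, -0.4, -1.0]
grip_width: 0.387
grip_force: 20.0
```

jog_arm(
  rows="0 0 0.2 0 0 0 1;0 0 0 0 0 0 1;0 0 0 0 0 0 1",
)

```text
time: 24.98
position: [0.5117, -0.2413, 0.0229]
tool_rot: [-0.065, 3.139, -0.0]
ft_force: [0.8, 0.6, -1.3]
grip_width: 0.39
grip_force: 20.0
```

jog_arm(
  rows="0 0 0.15 0 0 0 1;0 0 0 0 0 0 1;0 0 0 0 0 0 1",
)

```text
time: 25.35
position: [0.5115, -0.2413, 0.021]
tool_rot: [-0.065, 3.14, -0.0]
ft_force: [-0.4, 0.3, 3.6]
grip_width: 0.385
grip_force: 20.0
```

jog_arm(
  rows="0 0 0.1 0 0 0 1;0 0 0 0 0 0 1",
)

```text
time: 25.6
position: [0.5116, -0.2413, 0.021]
tool_rot: [-0.065, 3.14, 0.001]
ft_force: [-2.9, 2.7, 9.9]
grip_width: 0.385
grip_force: 20.0
```

jog_arm(
  rows="0 0 0 0 0 0 0.2;0 0 0 0 0 0 0;0 0 0 0 0 0 -0.3;0 0 0 0 0 0 -1;0 0 0 0 0 0 -1",
)

```text
time: 26.22
position: [0.511, -0.2411, 0.0194]
tool_rot: [0.065, -3.141, -0.0]
ft_force: [-0.4, 0.3, 0.4]
grip_width: 0.758
grip_force: 0.0
```

jog_arm(
  rows="0 0 0 0 0 0 -1;0 0 -2 0 0 0 -1;0 0 -5 0 0 0 -1;0 0 -6 0 0 0 -1;0 0 -0.7 0 0 0 -1",
)

```text
time: 26.85
position: [0.5141, -0.243, 0.1631]
tool_rot: [-0.064, 3.131, -0.005]
ft_force: [0.1, 0.4, -0.4]
grip_width: 0.998
grip_force: 0.0
```

jog_arm(
  rows="0.2 2.3 0 0 0 0 -1;0.4 4.3 0 0 0 0 -1;0.4 4.3 0 0 0 0 -1;0.4 4.3 0 0 0 0 -1;0.4 4.3 0 0 0 0 -1",
)

```text
time: 27.48
position: [0.4845, -0.0458, 0.1569]
tool_rot: [-0.064, 3.141, 0.0]
ft_force: [0.3, 0.5, -0.1]
grip_width: 1.0
grip_force: 0.0
```

jog_arm(
  rows="0.4 4.3 0 0 0 0 -1;0.4 4.3 0 0 0 0 -1;0.4 4.3 0 0 0 0 -1;0.4 4.3 0 0 0 0 -1;0.4 4.3 0 0 0 0 -1",
)

```text
time: 28.1
position: [0.4558, 0.168, 0.1569]
tool_rot: [-0.064, 3.141, 0.0]
ft_force: [0.2, 0.5, -0.2]
grip_width: 0.996
grip_force: 0.0
```

jog_arm(
  rows="0.4 4.3 0 0 0 0 -1;0.1 2.9 0 0 0 0 -1;0 0 0 0 0 -0.069 -1;0 0 0 0 0 0 -1;0 0 0 0 0 0 -1",
)

```text
time: 28.72
position: [0.4483, 0.238, 0.1567]
tool_rot: [-0.17, 3.137, -0.0]
ft_force: [0.2, -0.5, -1.0]
grip_width: 1.0
grip_force: 0.0
```

```bash
python3 - <<'E'
from h import *
goal([.4485,.239,.032],.11+np.pi/2)
d=imaging.get_image("wrist"); cv2.imwrite("pics/w4.png",d["img"]); print(proj(d,[.4485,.239,.085]))
E
```

```text
pos [0.4483 0.238  0.1567] q [-0.62  0.06  0.08  1.89 -0.01  1.19  1.14] Rt [[-0.994, -0.108, 0.0], [-0.108, 0.994, -0.0], [-0.0, -0.0, -1.0]]
shift cm [-0.03  0.1  12.47] turn [-0.     0.    -0.002]
[277.98353456 219.29315344]
```

View pics/w4.png

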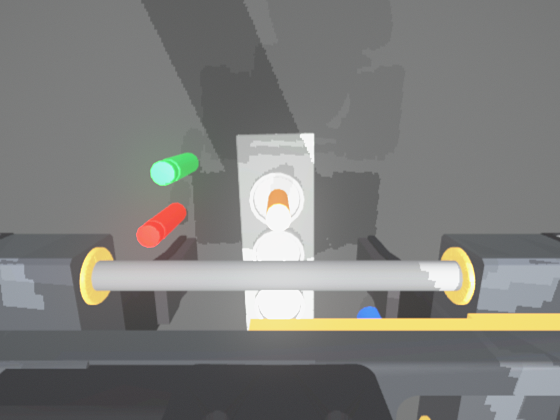

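Wrist view: the slim amber vial's cap is at (278,216), 3 px from the prediction. Red (150,232) and green (163,170) are outside the fingers.

jog_arm(
  rows="0 0.1 2.5 0 0 0 -1;0 0 4 0 0 0 -1;0 0 3.5 0 0 0 -1;0 0 2 0 0 0 -1;0 0 0.4 0 0 0 -1",
)

```text
time: 29.4
position: [0.4472, 0.2386, 0.0313]
tool_rot: [0.171, -3.135, 0.002]
ft_force: [0.1, 0.2, -0.0]
grip_width: 1.001
grip_force: 0.0
```

jog_arm(
  rows="0 0 0 0 0 0 -1;0 0 0 0 0 0 0.2;0 0 0 0 0 0 1;0 0 0 0 0 0 1;0 0 0 0 0 0 1",
  force=15,
)

```text
time: 30.02
position: [0.4482, 0.2397, 0.0328]
tool_rot: [-0.173, 3.136, 0.0]
ft_force: [-0.5, 0.8, 0.2]
grip_width: 0.632
grip_force: 0.0
```

jog_arm(
  rows="0 0 0 0 0 0 1;0 0 0 0 0 0 1;0 0 0 0 0 0 1;0 0 0 0 0 0 1;0 0 0 0 0 0 1",
)

```text
time: 30.65
position: [0.4481, 0.2397, 0.0326]
tool_rot: [0.173, -3.137, -0.0]
ft_force: [-0.0, -0.3, 0.1]
grip_width: 0.227
grip_force: 15.0
```

jog_arm(
  rows="0 0 -1 0 0 0 1;0 0 -3 0 0 0 1;0 0 -4 0 0 0 1;0 0 -3.5 0 0 0 1;0.2 -2.25 0 0 0 0 1",
  force=20,
)

```text
time: 31.28
position: [0.4505, 0.2197, 0.1517]
tool_rot: [-0.178, 3.13, 0.006]
ft_force: [-0.0, 0.1, -1.4]
grip_width: 0.225
grip_force: 20.0
```

jog_arm(
  rows="0.4 -4.3 0 0 0 0 1;0.4 -4.3 0 0 0 0 1;0.4 -4.3 0 0 0 0 1;0.4 -4.3 0 0 0 0 1;0.4 -4.3 0 0 0 0 1",
)

```text
time: 31.9
position: [0.4525, -0.0002, 0.1484]
tool_rot: [-0.173, 3.135, 0.001]
ft_force: [1.2, 0.4, 0.4]
grip_width: 0.224
grip_force: 20.0
```

jog_arm(
  rows="0.4 -4.3 0 0 0 0 1;0.4 -4.3 0 0 0 0 1;0.4 -4.3 0 0 0 0 1;0.4 -4.3 0 0 0 0 1;0.4 -4.3 0 0 0 0 1",
)

```text
time: 32.52
position: [0.4563, -0.2161, 0.1484]
tool_rot: [-0.173, 3.135, 0.0]
ft_force: [1.5, -0.2, 0.6]
grip_width: 0.222
grip_force: 20.0
```

jog_arm(
  rows="0.5 -2.8 0 0 0 0 1;0 0 0 0 0 0.069 1;0 0 0 0 0 0 1;0 0 0 0 0 0 1",
)

```text
time: 33.02
position: [0.4545, -0.2426, 0.1478]
tool_rot: [-0.068, 3.14, 0.001]
ft_force: [0.3, -0.4, -1.1]
grip_width: 0.226
grip_force: 20.0
```

```bash
python3 - <<'E'
from h import *
goal([.4526,-.243,.0266],.041+np.pi/2); print(ctrl.get_state()["grip_width"])
E
```

```text
pos [ 0.4545 -0.2426  0.1478] q [-0.13  0.09  0.6   1.9  -0.05  1.17  2.1 ] Rt [[-0.999, -0.043, 0.0], [-0.043, 0.999, 0.0], [-0.001, 0.0, -1.0]]
shift cm [ 0.2  -0.04 12.12] turn [0.    0.001 0.002]
0.22581268931555235
```

jog_arm(
  rows="0.2 -0.05 3 0 0 0 1;0 0 4 0 0 0 1;0 0 3 0 0 0 1;0 0 1.4 0 0 0 1;0 0 0.4 0 0 0 1",
)

```text
time: 33.65
position: [0.4523, -0.2434, 0.0293]
tool_rot: [0.066, -3.14, -0.0]
ft_force: [0.4, -0.5, 0.3]
grip_width: 0.221
grip_force: 20.0
```

jog_arm(
  rows="0 0 0.2 0 0 0 1;0 0 0 0 0 0 1;0 0 0 0 0 0 1",
)

```text
time: 34.02
position: [0.4529, -0.2439, 0.0283]
tool_rot: [-0.065, 3.139, -0.0]
ft_force: [0.1, -0.1, 0.7]
grip_width: 0.223
grip_force: 20.0
```

jog_arm(
  rows="0 0 0.15 0 0 0 1;0 0 0 0 0 0 1;0 0 0 0 0 0 1",
)

```text
time: 34.4
position: [0.4528, -0.2438, 0.0265]
tool_rot: [-0.065, 3.14, -0.0]
ft_force: [-0.0, 0.5, 5.4]
grip_width: 0.222
grip_force: 20.0
```

jog_arm(
  rows="0 0 0.1 0 0 0 1;0 0 0 0 0 0 1",
)

```text
time: 34.65
position: [0.4529, -0.2438, 0.0264]
tool_rot: [-0.065, 3.14, 0.001]
ft_force: [-3.7, 1.7, 12.4]
grip_width: 0.222
grip_force: 20.0
```

On the floor; release, retreat toward mid-table, check.

jog_arm(
  rows="0 0 0 0 0 0 0.4;0 0 0 0 0 0 0.1;0 0 0 0 0 0 -0.3;0 0 0 0 0 0 -1;0 0 0 0 0 0 -1",
)

```text
time: 35.28
position: [0.4522, -0.2436, 0.0249]
tool_rot: [0.065, -3.141, -0.0]
ft_force: [-0.1, -0.5, -0.4]
grip_width: 0.67
grip_force: 0.0
```

jog_arm(
  rows="0 0 0 0 0 0 -1;0 0 -2 0 0 0 -1;0 0 -5 0 0 0 -1;0 0 -6 0 0 0 -1;0 0 -2 0 0 0 -1",
)

```text
time: 35.9
position: [0.4541, -0.2448, 0.1791]
tool_rot: [-0.064, 3.135, -0.002]
ft_force: [-0.1, 0.9, -0.2]
grip_width: 1.001
grip_force: 0.0
```

jog_arm(
  rows="0 4 0 0 0 0 -1;0 5 0 0 0 0 -1;0 5 0 0 0 0 -1;0 5 0 0 0 0 -1;0 4 0 0 0 0 -1",
)

```text
time: 36.52
position: [0.4425, -0.0118, 0.1752]
tool_rot: [-0.067, 3.14, 0.001]
ft_force: [0.5, 0.4, -1.0]
grip_width: 0.999
grip_force: 0.0
```

jog_arm(
  rows="0 0 0 0 0 0 -1;0 0 0 0 0 0 -1;0 0 0 0 0 0 -1;0 0 0 0 0 0 -1",
)

```text
time: 37.02
position: [0.4429, -0.0149, 0.175]
tool_rot: [-0.062, 3.141, 0.0]
ft_force: [-0.9, -0.0, -0.6]
grip_width: 0.998
grip_force: 0.0
```

```bash
python3 - <<'E'
from h import *
d=imaging.get_image("top"); cv2.imwrite("pics/t5.png",d["img"])
s=imaging.get_image("scene"); cv2.imwrite("pics/s5.png",cv2.resize(s["img"][130:230,170:340],None,fx=4,fy=4))
for n,x,y,z in [("tall",.6268,-.2359,.089),("neck",.569,-.2383,.069),("jar",.5106,-.2407,.063),("slim",.4526,-.243,.079)]:
    print(n,proj(d,[x,y,z]).round(1),((proj(s,[x,y,z])-[170,130])*4).round(0))
E
```

```text
tall [389.9 185.6] [247. 132.]
neck [389.5 215. ] [325. 128.]
jar [390.9 243.9] [397. 107.]
slim [395.4 273.1] [465.  61.]
```

View pics/t5.png

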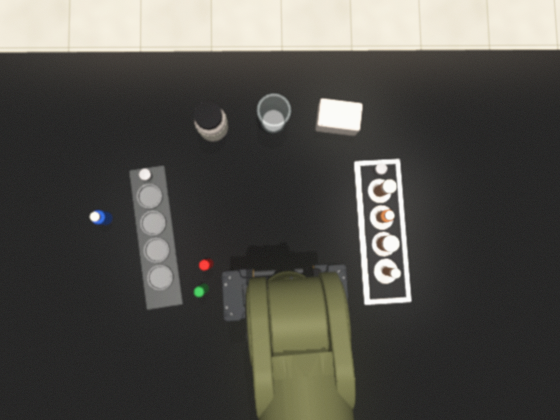

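View pics/s5.png

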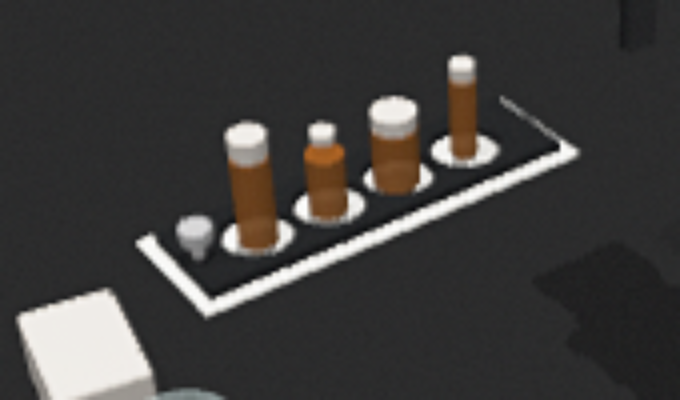

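In both views tall, necked, jar and slim stand upright in holes one to four from the knob. The caps in the top view, at (390,187), (389,215), (391,243) and (395,273), match the predictions. Bystanders and look-alikes have not moved.

```bash
python3 -c "
from bench import ticket
print(ticket.close_job())"
```

```text
the job is handed in; nothing more can be done
None
```

The job is handed in: tall, necked, jar and slim stand upright in tray holes one to four from the knob, the same order as in the prep rack, and nothing else was moved; no verdict was returned.

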